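Tip the stone ball into the dish tray and present it turned

ROBOT

A 6-joint arm with a two-finger parallel gripper is mounted at the origin on the work surface. World frame = base frame: x ahead of the robot, y to its left, z up, the work surface at z = 0. Lengths are in mm, angles in rad, forces in N, time in s.
With the tool pointing down it reaches from about 275 to 1000 mm from the base axis. Payload 8.4 kg.
Tool frame: the origin (TCP) lies on the centre line of the jaws, within the pads' length; the fingertips stand r.tip_reach ahead of it and the grasp point (between the pads) lies 11 mm behind it (r.tip_reach is the distance from the TCP to the fingertips, in mm); z points along the fingers, y is the line along which they close (so a half turn about z gives the same grasp; the last joint's range is limited). The gripper opens to 85 mm and grips with 20 to 120 N. Pads are 22 mm wide; open, the fingers measure 114 mm over their backs; the gripper's body (76 mm by 85 mm) begins 54 mm behind the grasp point. The pads swing forward as they close: fully open they stand 13 mm farther back than shut.
Start: joints at [-1.126, 0.353, 1.633, -0, 1.155, -0.002], TCP at [270.05, -563.65, 239.281] pointing down, gripper open.
Joint ranges: [-2.63, 2.63], [-0.92, 2.1], [0.06, 2.66], [-1.3, 4.44], [0, 2.69], [-3.02, 3.02]. Speed limits (rad/s): [2.22, 2.22, 2.79, 3.14, 3.14, 3.14].

INTERFACE

Orientations are given as [roll, pitch, yaw] about the fixed x, y, z axes, in that order (R = Rz(yaw) Ry(pitch) Rx(roll)).
In Python, from rig import r gives the robot as it stands.
- The arm moves only by the tool carry_out, never from a script. Its argument "targets" is a list of rows, each an object with "dp": the shift along the tool's x, y, z in mm, a list of three; "yaw": the turn about the tool's z in degrees. A call has 1 to 12 rows; each row is the pose to reach, as a shift and turn from the pose commanded when the call began, along the tool's axes at that moment; what a row does not reach only later rows make up. A row lasts 1/8 s, in which the tool goes at most 62.5 mm and 10.7 degrees, less where a joint would pass 70% of its speed; a pose out of reach is approached as far as the arm can. A call with a gripper value outside its range is refused whole. "fingers" is the opening, from -1 (shut) to 1 (fully open), so that 0 is half open, set as the call begins (left out, the last holds). The fingers move at their own pace and stop on an object; "grip_force" is the grip in N (left out, the last holds). Time passes only in rows, so rows that repeat a pose let the fingers close. It gives the time, the measured TCP pose, the force, the opening and the grip force at its end, in the units of the state.
- r.sense(): the state, without advancing time (a new reading comes with each control period).
- r.grab_frame(name): name is "scene" or "top"; returns the picture (400x640x3 uint8, red, green, blue); there is no depth.
- r.get_calibration(name): a dict with "fx", "fy", "cx", "cy" (pixels), "rvec" (rotation vector, rad) and "tvec" (3), from world to camera coordinates, as OpenCV has them. Camera axes: x right, y down, z forward; pixel columns grow to the right and rows downward; lengths in mm; the calibration is good to about 2 mm. A picture is of the moment at which its call begins. get_calibration takes no time and is no camera call.
- r.sign_off(): hands the job in; it is judged then, once.
The state is a dict: "clock": time; "qpos": joint angles; "qvel": joint speeds; "joint_efforts": joint torques, N m; "eef_pos": TCP position; "tcp_rot": TCP orientation; "contact_force": force on the tool from outside, world axes, zero at the start; "wrist_torque": the same for the moment, N m; "opening": opening from 0.0 (shut) to 1.0 (fully open); "grasp_force": force on a finger pad.
Only numpy, scipy, OpenCV 4.12 (cv2) and the standard library are available. Lean on these libraries where they do the work, as an engineer would, in place of code of your own. Each camera call takes 0.05 s, during which the arm holds its last target. There are 200 camera calls.

TASK

At the bead counter, take the tipping scoop by its handle bar and tip it to about 45 degrees (not past 55), so that the stone ball rolls out into the dished tray in front of it, then bring the scoop back level. Then grip the tray by its two long sides, lift it straight up to about 12 cm above the counter before turning it, and up there rotate it a quarter turn (either way round) about the vertical, keeping it level with the ball in its middle throughout. Finish holding the tray there above the stand, still, level and turned: do not put it down or let go, do not touch the ball, and leave the other things on the counter alone.

Things in the scene. Friction and masses are not known exactly. Their poses are not given: they have to be found in the camera images.
- stand: (All sizes in mm.) Fixed tipping stand; place and yaw vary. Origin on the counter under the hinge; +x is the pouring direction, z up. Base 150x60x8 thick from x=-32 to +118; two uprights beside the hinge (62 high, outer faces 53 apart); a plinth 60 (x) by 40, centred at x=+81, its top 20 above the counter, carries the tray.
- stand_pivot (a point): Centre of the scoop's hinge, 47 above the counter straight over the stand's origin; the hinge line runs along the stand's y axis.
- scoop (a joint): Tilt of the scoop: 0 = level (a stop; as it starts), growing as the handle is raised and swung forward, so that it pours towards the stand's +x; 0.785 = 45 degrees, stop at 1.15. Light friction hinge (0.06 N m, about 1 N at the handle): stays where it is left. The ball rolls out at about 25 to 40 degrees.
- scoop_handle (a point): Middle of the handle bar: round, 10 in diameter, 60 long, parallel to the stand's y; its bail's side arms are 50 apart inside. At level it lies 75 behind (stand -x) and 45 above the hinge: 92 above the counter. 37 free between bar and scoop, open behind and below. Pinch from above, fingers closing along the stand's x, follow the arc about the hinge; the bar can turn in the fingers.
- scoop_lip (a point): Middle of the scoop's pouring lip: at level 10 ahead of the hinge and 40 above it, 21 short of the tray, which can so be lifted straight up. The scoop is an open aluminium trough 43 long, 36 wide, its top 56 above the hinge (103 above the counter).
- tray: Loose black dished tray, 100 long (its x), 60 wide (its y), 30 high, about 0.14 kg; upright flat sides. Origin: centre of underside, z up. Floor slopes 9 degrees down to the middle, where the ball settles while level. Starts on the plinth (underside 20, rim 50 above the counter), its x along the stand's x within 0.03 rad; both long sides overhang the plinth by 10 and are free for fingers.
- tray_mid (a point): Middle (lowest point) of the tray's floor, 9 above its underside.
- ball: Loose polished stone ball, 24 in diameter, about 19 g; starts in the scoop. This origin is a point on its surface (at the bottom at the start); its middle is ball_center.
- ball_center (a point): Centre of the stone ball.
- ring_box: Bystander, leave alone: square hinged ring box, 46x46x36 high; origin at the centre of its underside.
- spool: Bystander, leave alone: upright thread spool, 36 dia x 40 high; origin at the centre of its underside.
- bangle: Bystander, leave alone: flat-lying bangle, 68 outer dia x 12 high; origin at the centre of its underside.
- eraser: Bystander, leave alone: small rubber block 45x20x12; origin at the centre of its underside.
- bead_jar: Bystander, leave alone: lidded glass jar, 56 dia x 75 high; origin at the centre of its underside.
- loupe: Bystander, leave alone: eye loupe, 40 dia x 34 high; origin at the centre of its underside.
Mind the look-alikes: they are no part of the job. What is shaped like the stand but pink or turquoise is not meant.

How it is judged:
By the outcome, as a careful person would: the job done as asked, in the order asked, and still so for the second after the job is handed in, while the arm keeps its last pose, push and grip.
It also fails if it takes over 64 s, if anything falls off the work surface, if the arm or the gripper's body presses on something with over 40 N, if the wrist force passes 120 N, or if a joint passes its speed limit or range.

## Working session

There is one attempt and no reset: what is moved stays moved. The work goes in short steps, Python scripts to look and compute and a tool call to move; the robot and the scene stay as the last step left them, time stands still between calls to the robot, and variables do not carry over. Pictures are saved under pics/ and viewed, at most 14 in all, crops included, and the job is handed in when it is done.

Besides the shell and the picture viewer there is one more tool, called after "Request:" in YAML: its name, and indented under it one key for each argument. carry_out: Moves the arm, as the interface text tells. Its arguments: {"type":"object","properties":{"targets":{"type":"array","items":{"type":"object","properties":{"dp":{"type":"array","items":{"type":"number"}},"yaw":{"type":"number"}}}},"fingers":{"type":"number"},"grip_force":{"type":"number"}},"required":["targets"]}

```bash
mkdir -p pics
python3 - <<'E'
from rig import r
import cv2,numpy as np
for n in("scene","top"):
    im=r.grab_frame(n); cv2.imwrite(f"pics/{n}0.png",im[:,:,::-1])
    c=r.get_calibration(n); print(n,c)
print(r.tip_reach,r.sense())
E
```

```text
scene {'fx': 479.0889166012172, 'fy': 479.0889166012172, 'cx': 318.4413437675698, 'cy': 203.6039491408489, 'rvec': array([ 1.85325279,  1.86504057, -0.5888321 ]), 'tvec': array([  -7.44853016, -380.46061192, 1537.8572838 ])}
top {'fx': 436.99616015487294, 'fy': 436.99616015487294, 'cx': 318.0634064516834, 'cy': 201.66124413463413, 'rvec': array([ 2.18998452, -2.19879937,  0.09920228]), 'tvec': array([ -15.64257953,  548.36797091, 1076.4614431 ])}
8.0 {'clock': 0.1, 'qpos': array([-1.12638660e+00,  3.53540274e-01,  1.63410168e+00, -7.27035318e-09,
        1.15515678e+00, -2.39585044e-03]), 'qvel': array([-0.00064014, -0.00137784, -0.0005063 , -0.00212148, -0.00030185,
        0.00093084]), 'joint_efforts': array([ 1.62780721e-04, -6.06358480e+01, -3.42817068e+01, -3.89121533e-05,
        3.96084521e-03, -2.01094377e-05]), 'eef_pos': array([ 269.87370847, -563.25966131,  238.64291557]), 'tcp_rot': array([-3.14038658e+00, -2.88292959e-06,  4.46805576e-01]), 'contact_force': array([-0.90604967,  0.66126966, -0.04020833]), 'wrist_torque': array([-0.00812519, -0.01650386, -0.04155825]), 'grasp_force': 0.0, 'opening': 0.9974408834028536}
```

View pics/scene0.png

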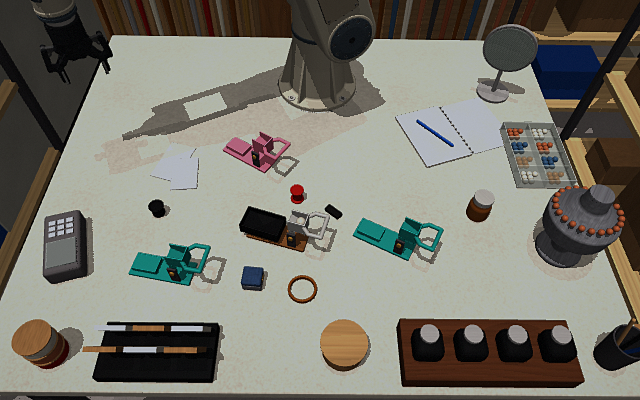

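View pics/top0.png

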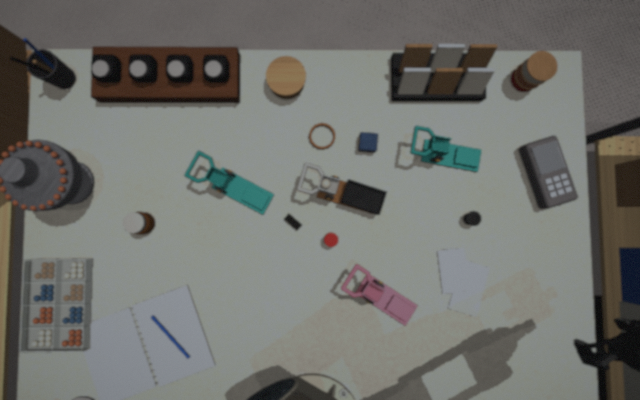

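The stand-shaped things in the top view are pink (380,295), turquoise (445,150) and (230,185), and brown with a black tray (345,190). Only the brown one fits, because it carries a black tray and an aluminium scoop. In the scene view it is at (285,227). I'll confirm that in an enlarged crop.

Run:
```python
import cv2,numpy as np
a=cv2.imread("pics/top0.png")[150:230,285:395]; b=cv2.imread("pics/scene0.png")[195:260,230:340]
f=lambda x:cv2.resize(x,None,fx=7,fy=7,interpolation=cv2.INTER_CUBIC)
a=f(a[:42+38][:]) ; b=f(b)
cv2.imwrite("pics/ctop.png",a); cv2.imwrite("pics/cscene.png",b)
```

```text
(no output)
```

View pics/ctop.png

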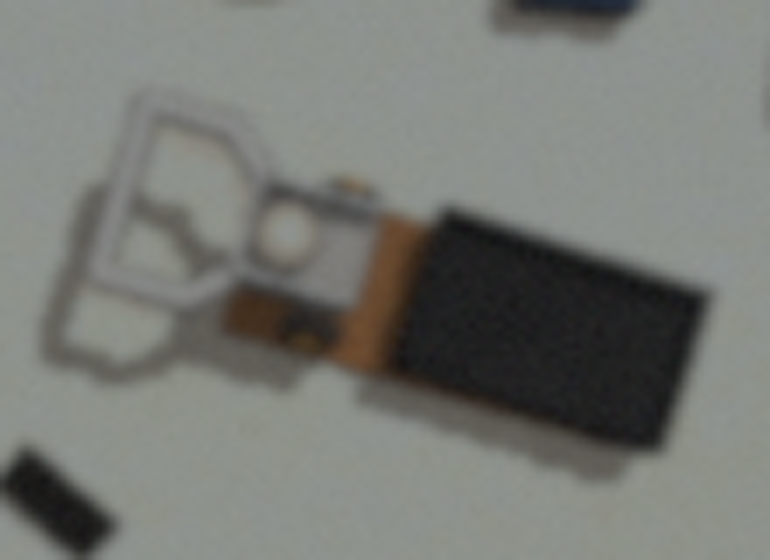

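View pics/cscene.png

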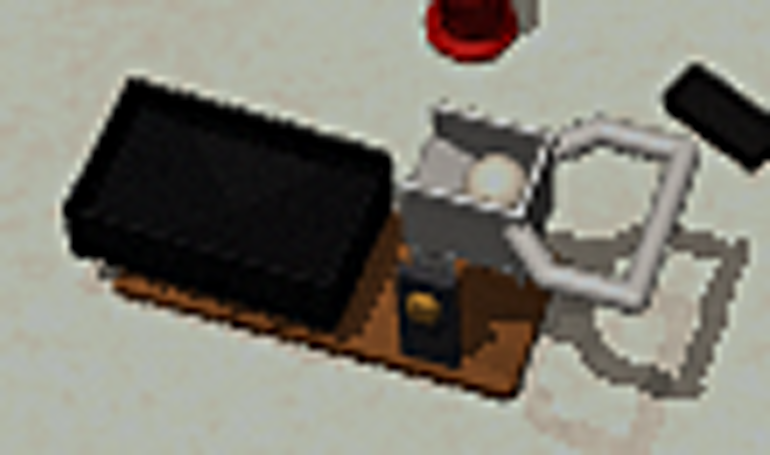

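Confirmed: the crop shows the brown stand with the black tray, the scoop with a pale ball in it, and the bail. In the top crop the handle bar runs from (147,95) to (103,283). The tray rim corners are at (447,210), (708,293), (655,450) and (395,370).

```bash
cat > h.py <<'E'
from rig import r
import cv2,numpy as np
def px2w(n,uv,z):
    c=r.get_calibration(n);R,_=cv2.Rodrigues(c["rvec"]);t=np.ravel(c["tvec"])
    d=R.T@np.array([(uv[0]-c["cx"])/c["fx"],(uv[1]-c["cy"])/c["fy"],1]);o=-R.T@t
    return o+d*(z-o[2])/d[2]
def w2px(n,p):
    c=r.get_calibration(n);K=np.array([[c["fx"],0,c["cx"]],[0,c["fy"],c["cy"]],[0,0,1]])
    return cv2.projectPoints(np.float64(p).reshape(-1,1,3),c["rvec"],np.ravel(c["tvec"]),K,None)[0][:,0]
E
python3 - <<'E'
from h import *
np.set_printoptions(precision=1,suppress=True)
T=lambda u,v,z:px2w("top",(285+(u+.5)/7-.5,150+(v+.5)/7-.5),z)
S=lambda u,v,z:px2w("scene",(230+(u+.5)/7-.5,195+(v+.5)/7-.5),z)
h=[T(147,97,92),T(103,283,92)];hs=[S(685,145,92),S(635,298,92)]
print("handle",h,np.mean(h,0),hs,np.mean(hs,0))
tr=np.array([T(*p,50) for p in((447,210),(708,293),(655,450),(395,370))]);ts=[S(*p,50) for p in((133,82),(388,155),(68,205))]
print("tray",tr,tr.mean(0),"scene",ts,(ts[1]+ts[2])/2)
print("ball",T(288,235,70),S(494,180,70))
d=tr.mean(0)-np.mean(h,0);d2=(ts[1]+ts[2])/2-np.mean(hs,0)
for e in(d,d2):print(np.degrees(np.arctan2(e[1],e[0])),np.hypot(*e[:2]))
E
```

```text
handle [array([633.5,  12.6,  92. ]), array([570.7,  27.5,  92. ])] [602.1  20.   92. ] [array([569.2,  28.5,  92. ]), array([630. ,  11.7,  92. ])] [599.6  20.1  92. ]
tray [[ 600.2  -91.9   50. ]
 [ 570.7 -183.2   50. ]
 [ 515.8 -163.8   50. ]
 [ 544.1  -73.2   50. ]] [ 557.7 -128.    50. ] scene [array([ 515.5, -166.4,   50. ]), array([545.9, -74.3,  50. ]), array([ 568.1, -184.3,   50. ])] [ 557.  -129.3   50. ]
ball [589.2 -35.4  70. ] [569.4 -36.2  70. ]
-106.70576292546279 154.56727210374987
-105.92360935613502 155.36950609810768
```

```bash
cat >> h.py <<'E'
def go(p,yawdeg):
    s=r.sense();y=s["tcp_rot"][2];d=np.array(p)-s["eef_pos"]
    print("t",round(s["clock"],2),"pos",s["eef_pos"].round(1),"yaw",round(np.degrees(y),1),"-> dp",[round(d[0]*np.cos(y)+d[1]*np.sin(y),1),round(d[0]*np.sin(y)-d[1]*np.cos(y),1),round(-d[2],1)],"yaw",round((np.degrees(y)-yawdeg+180)%360-180,1),"F",s["contact_force"].round(1),"g",s["grasp_force"].round(1),s["opening"].round(2))
E
python3 -c "
from h import *
go((601,20,180),-16.3)"
```

```text
Traceback (most recent call last):
  File "h.py", line 12, in go
    print("t",round(s["clock"],2),"pos",s["eef_pos"].round(1),"yaw",round(np.degrees(y),1),"-> dp",[round(d[0]*np.cos(y)+d[1]*np.sin(y),1),round(d[0]*np.sin(y)-d[1]*np.cos(y),1),round(-d[2],1)],"yaw",round((np.degrees(y)-yawdeg+180)%360-180,1),"F",s["contact_force"].round(1),"g",s["grasp_force"].round(1),s["opening"].round(2))
                                                                                                                                                                                                                                                                                        ^^^^^^^^^^^^^^^^^^^^^^
AttributeError: 'float' object has no attribute 'round'
```

```bash
sed -i 's/s\["grasp_force"\].round(1),s\["opening"\].round(2)/round(float(s["grasp_force"]),1),round(float(s["opening"]),2)/' h.py
python3 -c "
from h import *
go((601,20,180),-16.3)"
```

```text
t 0.1 pos [ 269.9 -563.3  238.6] yaw 25.6 -> dp [np.float64(550.6), np.float64(-382.9), np.float64(58.6)] yaw 41.9 F [-0.9  0.7 -0. ] g 0.0 1.0
```

Request:
carry_out:
  targets:
    - {"dp": [45,-32,0],"yaw": 4}
    - {"dp": [90,-64,0],"yaw": 8}
    - {"dp": [135,-96,0],"yaw": 12}
    - {"dp": [180,-128,0],"yaw": 16}
    - {"dp": [225,-160,0],"yaw": 20}
    - {"dp": [270,-192,0],"yaw": 24}
    - {"dp": [315,-224,0],"yaw": 28}
    - {"dp": [360,-256,0],"yaw": 32}
    - {"dp": [405,-288,0],"yaw": 36}
    - {"dp": [450,-320,20],"yaw": 40}
    - {"dp": [495,-352,40],"yaw": 42}
    - {"dp": [535,-375,50],"yaw": 42}
  fingers: -0.3
  grip_force: 30

```text
clock: 1.6
eef_pos: [590.4, 7.8, 187.9]
tcp_rot: [3.141, 0.002, -0.286]
contact_force: [0.1, -1.8, 1.2]
opening: 0.349
grasp_force: 0.0
```

```bash
python3 -c "
from h import *
go((601,20,140),-16.3)"
```

```text
t 1.6 pos [590.4   7.8 187.9] yaw -16.4 -> dp [np.float64(6.7), np.float64(-14.7), np.float64(47.9)] yaw -0.1 F [ 0.1 -1.8  1.2] g 0.0 0.35
```

Request:
carry_out:
  targets:
    - {"dp": [3,-7,15],"yaw": 0}
    - {"dp": [7,-15,35],"yaw": 0}
    - {"dp": [7,-15,48],"yaw": 0}
    - {"dp": [7,-15,48],"yaw": 0}

```text
clock: 2.1
eef_pos: [600.1, 17.2, 139.9]
tcp_rot: [3.141, 0.003, -0.287]
contact_force: [0.0, -0.9, -0.8]
opening: 0.352
grasp_force: 0.0
```

Run:
```python
from h import *
go((601,20,81),-16.3)
f=lambda x:cv2.resize(x,None,fx=5,fy=5,interpolation=cv2.INTER_CUBIC)
a=r.grab_frame("scene")[:,:,::-1][150:260,240:350]
b=r.grab_frame("top")[:,:,::-1][150:230,270:380]
cv2.imwrite("pics/m1.png",np.hstack([f(a)[:550],cv2.copyMakeBorder(f(b),0,150,0,0,0)])[:, :].__class__ and cv2.resize(np.hstack([f(a),cv2.copyMakeBorder(f(b),0,150,0,0,0)]),(800,400)))
```

```text
t 2.1 pos [600.1  17.2 139.9] yaw -16.5 -> dp [np.float64(0.0), np.float64(-3.0), np.float64(58.9)] yaw -0.2 F [ 0.  -0.9 -0.8] g 0.0 0.35
```

View pics/m1.png

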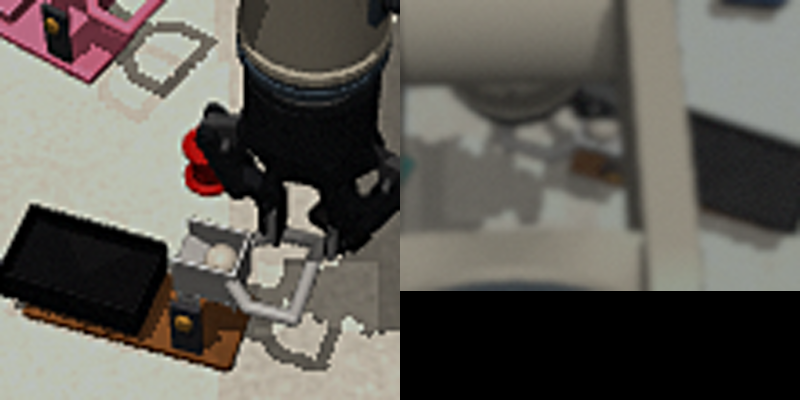

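The fingers stand above the bail with the bar between them: in the left panel the bar runs from (330,240) to (295,320), and the tips are at (275,240) and (330,250). Next I go down.

Request:
carry_out:
  targets:
    - {"dp": [0,-3,10],"yaw": 0}
    - {"dp": [0,-3,22],"yaw": 0}
    - {"dp": [0,-3,34],"yaw": 0}
    - {"dp": [0,-3,44],"yaw": 0}
    - {"dp": [0,-3,52],"yaw": 0}
    - {"dp": [0,-3,57],"yaw": 0}
    - {"dp": [0,-3,57],"yaw": 0}

```text
clock: 3.08
eef_pos: [602.1, 21.0, 83.9]
tcp_rot: [3.141, 0.001, -0.286]
contact_force: [0.1, -0.5, -0.8]
opening: 0.35
grasp_force: 0.0
```

Request:
carry_out:
  targets:
    - {"dp": [0,0,0],"yaw": 0}
    - {"dp": [0,0,0],"yaw": 0}
    - {"dp": [0,0,0],"yaw": 0}
    - {"dp": [0,0,0],"yaw": 0}
    - {"dp": [0,0,0],"yaw": 0}
  fingers: -1
  grip_force: 25

```text
clock: 3.7
eef_pos: [601.9, 19.1, 84.6]
tcp_rot: [3.139, -0.0, -0.286]
contact_force: [-2.0, -10.5, 1.3]
opening: 0.107
grasp_force: 26.6
```

Run:
```python
from h import *
go((601,20,81),-16.3)
f=lambda x:cv2.resize(x,None,fx=5,fy=5,interpolation=cv2.INTER_CUBIC)
cv2.imwrite("pics/m2.png",f(r.grab_frame("scene")[:,:,::-1][170:260,240:350]))
```

```text
t 3.7 pos [601.9  19.1  84.6] yaw -16.4 -> dp [np.float64(-1.2), np.float64(-0.6), np.float64(3.6)] yaw -0.1 F [ -2.  -10.5   1.3] g 26.6 0.11
```

View pics/m2.png

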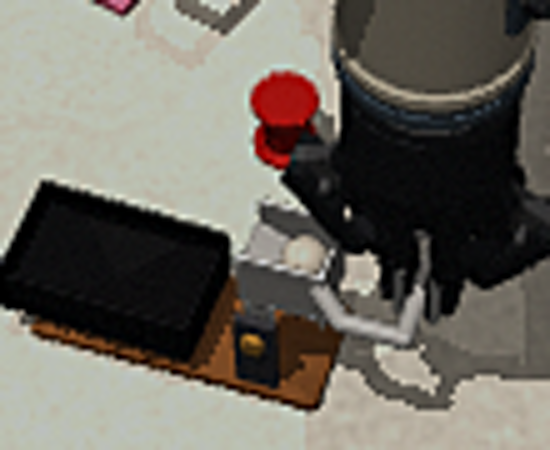

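The bar is held between the pads at (420,290), and the ball is in the scoop at (303,253). Now I follow the arc.

Request:
carry_out:
  targets:
    - {"dp": [0,2.5,-1.5],"yaw": 0}
    - {"dp": [0,5.5,-6.4],"yaw": 0}
    - {"dp": [0,8,-9.4],"yaw": 0}
    - {"dp": [0,10.5,-12.3],"yaw": 0}
    - {"dp": [0,13,-15.2],"yaw": 0}
    - {"dp": [0,15.7,-17.9],"yaw": 0}
    - {"dp": [0,18.5,-20.5],"yaw": 0}
    - {"dp": [0,21.4,-22.9],"yaw": 0}
    - {"dp": [0,24.4,-25.3],"yaw": 0}
    - {"dp": [0,27.6,-27.5],"yaw": 0}

```text
clock: 5.0
eef_pos: [594.9, -4.6, 112.7]
tcp_rot: [-3.14, -0.001, -0.287]
contact_force: [-0.4, 8.4, 7.8]
opening: 0.104
grasp_force: 26.4
```

```bash
python3 -c "
from h import *
go((601.5,18,84.5),-16.3)"
```

```text
t 5.0 pos [594.9  -4.6 112.7] yaw -16.4 -> dp [np.float64(-0.0), np.float64(-23.5), np.float64(28.2)] yaw -0.1 F [-0.4  8.4  7.8] g 26.4 0.1
```

Request:
carry_out:
  targets:
    - {"dp": [0,3.2,-2.1],"yaw": 0}
    - {"dp": [0,6.4,-4],"yaw": 0}
    - {"dp": [0,9.8,-5.8],"yaw": 0}
    - {"dp": [0,13.3,-7.4],"yaw": 0}
    - {"dp": [0,16.8,-8.9],"yaw": 0}
    - {"dp": [0,20.4,-10.2],"yaw": 0}
    - {"dp": [0,24,-11.4],"yaw": 0}
    - {"dp": [0,27.7,-12.4],"yaw": 0}
    - {"dp": [0,27.7,-12.4],"yaw": 0}
    - {"dp": [0,27.7,-12.4],"yaw": 0}

```text
clock: 6.25
eef_pos: [586.7, -32.1, 124.9]
tcp_rot: [-3.141, -0.0, -0.286]
contact_force: [-2.2, 3.4, 7.7]
opening: 0.103
grasp_force: 27.0
```

Run:
```python
from h import *
go((601.5,18,84.5),-16.3)
f=lambda x:cv2.resize(x,None,fx=5,fy=5,interpolation=cv2.INTER_CUBIC)
cv2.imwrite("pics/m3.png",f(r.grab_frame("scene")[:,:,::-1][170:260,230:340]))
```

```text
t 6.25 pos [586.7 -32.1 124.9] yaw -16.4 -> dp [np.float64(0.1), np.float64(-52.2), np.float64(40.4)] yaw -0.1 F [-2.2  3.4  7.7] g 27.0 0.1
```

View pics/m3.png

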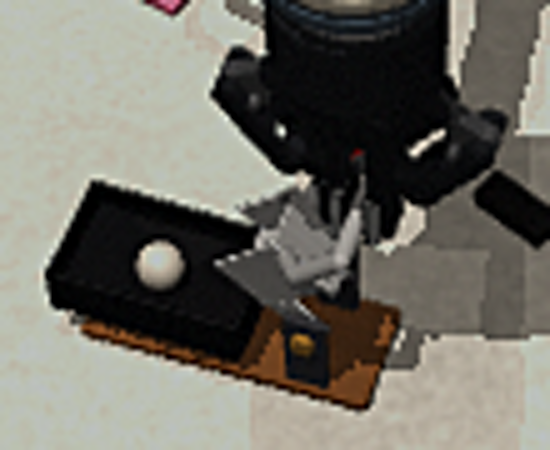

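The ball is in the tray at (160,265), and the scoop is tipped about 45°. I'll bring it back level.

Request:
carry_out:
  targets:
    - {"dp": [0,-3.7,1],"yaw": 0}
    - {"dp": [0,-7.3,2.2],"yaw": 0}
    - {"dp": [0,-10.9,3.5],"yaw": 0}
    - {"dp": [0,-14.4,5],"yaw": 0}
    - {"dp": [0,-17.9,6.6],"yaw": 0}
    - {"dp": [0,-21.3,8.4],"yaw": 0}
    - {"dp": [0,-24.5,10.3],"yaw": 0}
    - {"dp": [0,-27.7,12.4],"yaw": 0}
    - {"dp": [0,-30.9,14.6],"yaw": 0}
    - {"dp": [0,-33.9,17],"yaw": 0}
    - {"dp": [0,-36.8,19.4],"yaw": 0}
    - {"dp": [0,-39.6,22],"yaw": 0}

```text
clock: 7.8
eef_pos: [598.1, 6.2, 102.1]
tcp_rot: [-3.141, -0.0, -0.286]
contact_force: [0.8, -0.3, 1.6]
opening: 0.104
grasp_force: 26.5
```

Request:
carry_out:
  targets:
    - {"dp": [0,-2.7,2.8],"yaw": 0}
    - {"dp": [0,-5.2,5.6],"yaw": 0}
    - {"dp": [0,-7.7,8.5],"yaw": 0}
    - {"dp": [0,-10,11.5],"yaw": 0}
    - {"dp": [0,-12.2,14.6],"yaw": 0}
    - {"dp": [0,-14.2,18.2],"yaw": 0}
    - {"dp": [0,-14.6,20],"yaw": 0}
    - {"dp": [0,-14.6,20],"yaw": 0}
    - {"dp": [0,-14.6,20],"yaw": 0}

```text
clock: 8.93
eef_pos: [602.1, 19.2, 84.7]
tcp_rot: [3.141, -0.001, -0.286]
contact_force: [-8.4, -7.1, 29.4]
opening: 0.102
grasp_force: 29.0
```

```bash
python3 -c "
from h import *
go((601.5,18,84.5),-16.3)"
```

```text
t 8.93 pos [602.1  19.2  84.7] yaw -16.4 -> dp [np.float64(-0.2), np.float64(1.3), np.float64(0.2)] yaw -0.1 F [-8.4 -7.1 29.4] g 29.0 0.1
```

Request:
carry_out:
  targets:
    - {"dp": [0,1,-1],"yaw": 0}
    - {"dp": [0,1,-1],"yaw": 0}
    - {"dp": [0,1,-1],"yaw": 0}
    - {"dp": [0,1,-1],"yaw": 0}
  fingers: -0.3

```text
clock: 9.43
eef_pos: [601.4, 19.2, 82.8]
tcp_rot: [3.142, 0.001, -0.286]
contact_force: [-0.1, 0.5, -0.2]
opening: 0.35
grasp_force: 0.0
```

Request:
carry_out:
  targets:
    - {"dp": [0,1,-6],"yaw": 0}
    - {"dp": [0,1,-18],"yaw": 0}
    - {"dp": [0,1,-35],"yaw": 0}
    - {"dp": [0,1,-60],"yaw": 0}
    - {"dp": [0,1,-90],"yaw": 0}
    - {"dp": [0,1,-100],"yaw": 0}
    - {"dp": [0,1,-100],"yaw": 0}

```text
clock: 10.3
eef_pos: [601.8, 18.0, 184.1]
tcp_rot: [-3.141, -0.002, -0.286]
contact_force: [-0.3, 0.6, 0.0]
opening: 0.343
grasp_force: 0.0
```

Run:
```python
from h import *
go((557.5,-128.5,160),72.3)
f=lambda x:cv2.resize(x,None,fx=7,fy=7,interpolation=cv2.INTER_CUBIC)
cv2.imwrite("pics/m4.png",f(r.grab_frame("scene")[:,:,::-1][185:265,228:340]))
```

```text
t 10.3 pos [601.8  18.  184.1] yaw -16.4 -> dp [np.float64(-1.2), np.float64(153.1), np.float64(24.1)] yaw -88.7 F [-0.3  0.6  0. ] g 0.0 0.34
```

View pics/m4.png

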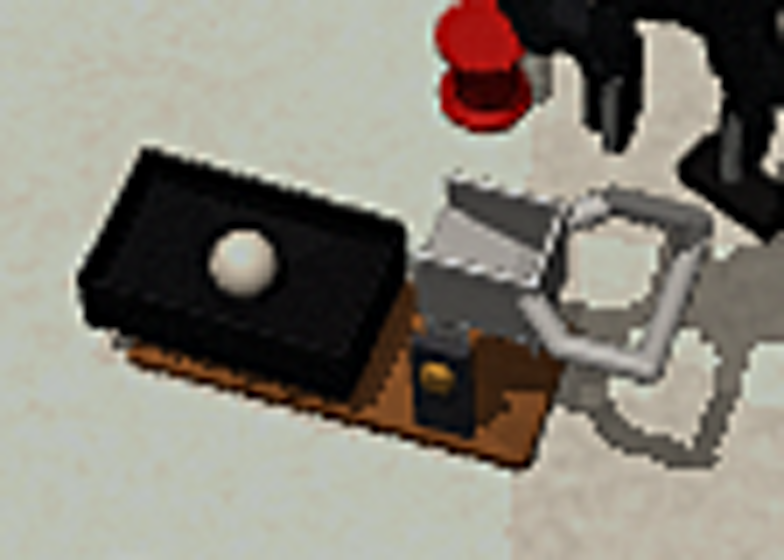

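The scoop is level and empty, and the ball is settled at (245,263). The tray rim corners are at (147,150), (403,232) and (82,280).

Run:
```python
from h import *
np.set_printoptions(precision=1,suppress=True)
S=lambda u,v,z:px2w("scene",(228+(u+.5)/7-.5,185+(v+.5)/7-.5),z)
a,b,c=S(147,150,50),S(403,232,50),S(82,280,50)
print(a,b,c,(b+c)/2,np.degrees(np.arctan2(*(a-b)[1::-1])),np.linalg.norm(a-b),np.linalg.norm(a-c))
print("ball",S(245,263,42),"spool",px2w("scene",(297,194),35),"box",px2w("scene",(252,278),30))
go((557.5,-128.5,160),72.3)
```

```text
[ 514.6 -166.4   50. ] [548.8 -73.8  50. ] [ 570.1 -184.1   50. ] [ 559.5 -129.    50. ] -110.29408095431076 98.72053382676549 58.283131627929954
ball [ 557.2 -129.2   42. ] spool [464.4 -47.5  35. ] box [ 703.3 -144.2   30. ]
t 10.35 pos [601.2  18.  183.1] yaw -16.4 -> dp [np.float64(-0.6), np.float64(152.9), np.float64(23.1)] yaw -88.7 F [-0.9  0.3  0.5] g 0.0 0.35
```

Request:
carry_out:
  targets:
    - {"dp": [0,20,0],"yaw": -8}
    - {"dp": [0,45,0],"yaw": -17}
    - {"dp": [0,70,0],"yaw": -26}
    - {"dp": [0,95,0],"yaw": -35}
    - {"dp": [0,120,0],"yaw": -44}
    - {"dp": [0,140,0],"yaw": -53}
    - {"dp": [0,153,0],"yaw": -62}
    - {"dp": [0,153,5],"yaw": -71}
    - {"dp": [0,153,15],"yaw": -80}
    - {"dp": [0,153,40],"yaw": -88}
    - {"dp": [0,153,65],"yaw": -88.5}
    - {"dp": [0,153,65],"yaw": -88.5}
  fingers: 1

```text
clock: 11.85
eef_pos: [556.0, -128.3, 115.4]
tcp_rot: [-3.136, 0.0, 1.258]
contact_force: [0.6, -0.6, -0.4]
opening: 0.998
grasp_force: 0.0
```

Run:
```python
from h import *
go((557.5,-129,18),72.3)
f=lambda x:cv2.resize(x,None,fx=6,fy=6,interpolation=cv2.INTER_CUBIC)
cv2.imwrite("pics/m5.png",f(r.grab_frame("scene")[:,:,::-1][165:260,220:345]))
```

```text
t 11.85 pos [ 556.  -128.3  115.4] yaw 72.1 -> dp [np.float64(-0.3), np.float64(1.6), np.float64(97.4)] yaw -0.2 F [ 0.6 -0.6 -0.4] g 0.0 1.0
```

View pics/m5.png

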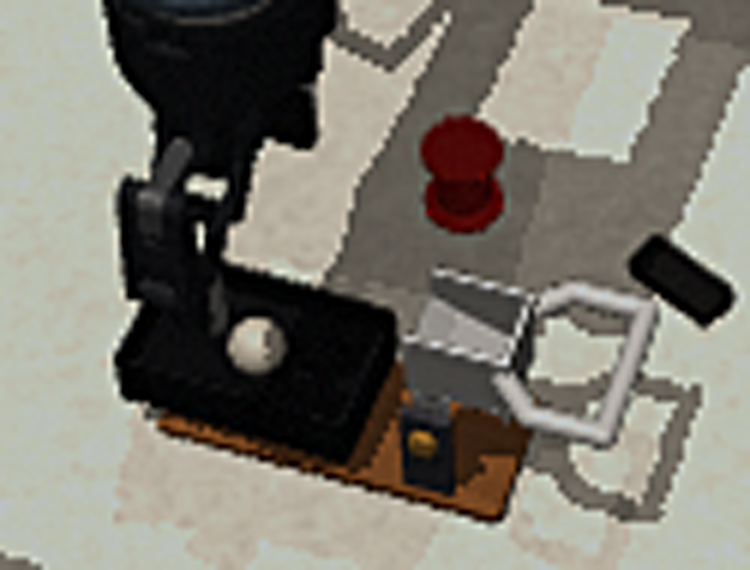

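The open gripper is above the tray, turned across it, and the near fingertip is at (215,325). I'll go down and close.

Request:
carry_out:
  targets:
    - {"dp": [0,1.5,12],"yaw": 0}
    - {"dp": [0,1.5,26],"yaw": 0}
    - {"dp": [0,1.5,38],"yaw": 0}
    - {"dp": [0,1.5,48],"yaw": 0}
    - {"dp": [0,1.5,58],"yaw": 0}
    - {"dp": [0,1.5,68],"yaw": 0}
    - {"dp": [0,1.5,78],"yaw": 0}
    - {"dp": [0,1.5,88],"yaw": 0}
    - {"dp": [0,1.5,94],"yaw": 0}
    - {"dp": [0,1.5,97],"yaw": 0}
    - {"dp": [0,1.5,97],"yaw": 0}

```text
clock: 13.28
eef_pos: [559.7, -129.2, 21.1]
tcp_rot: [-3.141, 0.0, 1.258]
contact_force: [0.2, -0.8, -0.3]
opening: 1.003
grasp_force: 0.0
```

Request:
carry_out:
  targets:
    - {"dp": [0,0,0],"yaw": 0}
    - {"dp": [0,0,0],"yaw": 0}
    - {"dp": [0,0,0],"yaw": 0}
    - {"dp": [0,0,0],"yaw": 0}
  fingers: 0.55
  grip_force: 25

```text
clock: 13.78
eef_pos: [559.7, -129.2, 21.3]
tcp_rot: [3.141, -0.0, 1.258]
contact_force: [0.4, 0.1, 1.3]
opening: 0.772
grasp_force: 0.0
```

Run:
```python
from h import *
go((557.5,-129,18),72.3)
```

```text
t 13.78 pos [ 559.7 -129.2   21.3] yaw 72.1 -> dp [np.float64(-0.5), np.float64(-2.2), np.float64(3.3)] yaw -0.2 F [0.4 0.1 1.3] g 0.0 0.77
```

Request:
carry_out:
  targets:
    - {"dp": [0,-1,2],"yaw": 0}
    - {"dp": [0,-1,3],"yaw": 0}
    - {"dp": [0,-1,3],"yaw": 0}
    - {"dp": [0,-1,3],"yaw": 0}
  fingers: 0.44
  grip_force: 20

```text
clock: 14.28
eef_pos: [558.7, -128.9, 18.1]
tcp_rot: [-3.142, -0.0, 1.258]
contact_force: [-0.1, 0.4, -0.1]
opening: 0.717
grasp_force: 0.0
```

Request:
carry_out:
  targets:
    - {"dp": [0,0,0],"yaw": 0}
    - {"dp": [0,0,0],"yaw": 0}
    - {"dp": [0,0,0],"yaw": 0}
    - {"dp": [0,0,0],"yaw": 0}
  fingers: -1
  grip_force: 35

```text
clock: 14.78
eef_pos: [558.9, -128.9, 18.3]
tcp_rot: [3.141, -0.0, 1.258]
contact_force: [-0.5, -0.3, 3.3]
opening: 0.693
grasp_force: 38.3
```

Run:
```python
from h import *
go((559.7,-129.2,118),72.3)
f=lambda x:cv2.resize(x,None,fx=6,fy=6,interpolation=cv2.INTER_CUBIC)
cv2.imwrite("pics/m6.png",f(r.grab_frame("scene")[:,:,::-1][165:260,220:345]))
```

```text
t 14.78 pos [ 558.9 -128.9   18.3] yaw 72.1 -> dp [np.float64(0.0), np.float64(0.9), np.float64(-99.7)] yaw -0.2 F [-0.5 -0.3  3.3] g 38.3 0.69
```

View pics/m6.png

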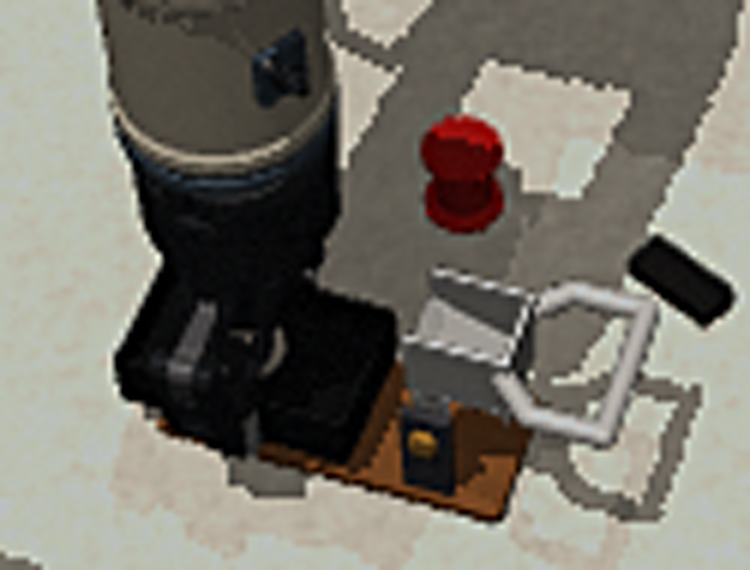

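The pads hold the tray by its long sides, opening 59 mm, with the ball visible at (270,350). Next I lift smoothly by 100 mm.

Request:
carry_out:
  targets:
    - {"dp": [0,0,-1],"yaw": 0}
    - {"dp": [0,0,-3],"yaw": 0}
    - {"dp": [0,0,-6],"yaw": 0}
    - {"dp": [0,0,-10],"yaw": 0}
    - {"dp": [0,0,-15],"yaw": 0}
    - {"dp": [0,0,-20],"yaw": 0}
    - {"dp": [0,0,-26],"yaw": 0}
    - {"dp": [0,0,-32],"yaw": 0}
    - {"dp": [0,0,-38],"yaw": 0}
    - {"dp": [0,0,-44],"yaw": 0}
    - {"dp": [0,0,-50],"yaw": 0}
    - {"dp": [0,0,-55],"yaw": 0}
  grip_force: 45

```text
clock: 16.32
eef_pos: [558.8, -128.9, 73.6]
tcp_rot: [3.141, -0.0, 1.258]
contact_force: [0.4, -0.3, -1.5]
opening: 0.694
grasp_force: 48.6
```

Request:
carry_out:
  targets:
    - {"dp": [0,0,-6],"yaw": 0}
    - {"dp": [0,0,-12],"yaw": 0}
    - {"dp": [0,0,-18],"yaw": 0}
    - {"dp": [0,0,-24],"yaw": 0}
    - {"dp": [0,0,-30],"yaw": 0}
    - {"dp": [0,0,-35],"yaw": 0}
    - {"dp": [0,0,-39],"yaw": 0}
    - {"dp": [0,0,-42],"yaw": 0}
    - {"dp": [0,0,-44],"yaw": 0}
    - {"dp": [0,0,-45],"yaw": 0}
    - {"dp": [0,0,-45],"yaw": 0}
    - {"dp": [0,0,-45],"yaw": 0}

```text
clock: 17.82
eef_pos: [558.6, -128.9, 118.0]
tcp_rot: [-3.141, 0.0, 1.258]
contact_force: [-0.4, 0.5, -1.5]
opening: 0.69
grasp_force: 48.6
```

Run:
```python
from h import *
go((559,-129,120),-17.7)
f=lambda x:cv2.resize(x,None,fx=6,fy=6,interpolation=cv2.INTER_CUBIC)
cv2.imwrite("pics/m7.png",f(r.grab_frame("scene")[:,:,::-1][145:245,210:335]))
```

```text
t 17.82 pos [ 558.6 -128.9  118. ] yaw 72.1 -> dp [np.float64(0.0), np.float64(0.4), np.float64(-2.0)] yaw 89.8 F [-0.4  0.5 -1.5] g 48.6 0.69
```

View pics/m7.png

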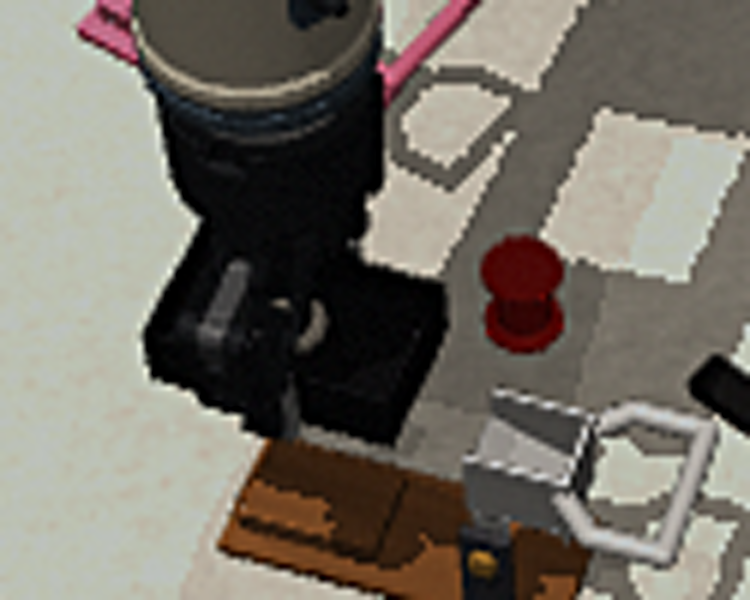

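The tray is up and level, with the ball at (312,328). Now the slow quarter turn.

Request:
carry_out:
  targets:
    - {"dp": [0,0,0],"yaw": 0.5}
    - {"dp": [0,0,0],"yaw": 1.5}
    - {"dp": [0,0,0],"yaw": 3}
    - {"dp": [0,0,0],"yaw": 5}
    - {"dp": [0,0,0],"yaw": 7.5}
    - {"dp": [0,0,0],"yaw": 10.5}
    - {"dp": [0,0,0],"yaw": 13.5}
    - {"dp": [0,0,0],"yaw": 17}
    - {"dp": [0,0,0],"yaw": 20.5}
    - {"dp": [0,0,0],"yaw": 24}
    - {"dp": [0,0,0],"yaw": 27.5}
    - {"dp": [0,0,0],"yaw": 31}

```text
clock: 19.38
eef_pos: [558.7, -128.9, 118.2]
tcp_rot: [3.142, -0.0, 0.714]
contact_force: [0.5, -0.2, -1.4]
opening: 0.694
grasp_force: 48.6
```

Request:
carry_out:
  targets:
    - {"dp": [0,0,0],"yaw": 3.5}
    - {"dp": [0,0,0],"yaw": 7}
    - {"dp": [0,0,0],"yaw": 10.5}
    - {"dp": [0,0,0],"yaw": 14}
    - {"dp": [0,0,0],"yaw": 17.5}
    - {"dp": [0,0,0],"yaw": 21}
    - {"dp": [0,0,0],"yaw": 24.5}
    - {"dp": [0,0,0],"yaw": 28}
    - {"dp": [0,0,0],"yaw": 31.5}
    - {"dp": [0,0,0],"yaw": 35}
    - {"dp": [0,0,0],"yaw": 38.5}
    - {"dp": [0,0,0],"yaw": 42}

```text
clock: 20.88
eef_pos: [558.7, -128.9, 118.2]
tcp_rot: [-3.142, -0.0, -0.019]
contact_force: [0.5, -0.3, -1.0]
opening: 0.694
grasp_force: 48.6
```

Request:
carry_out:
  targets:
    - {"dp": [0,0,0],"yaw": 3.5}
    - {"dp": [0,0,0],"yaw": 6.5}
    - {"dp": [0,0,0],"yaw": 9.2}
    - {"dp": [0,0,0],"yaw": 11.5}
    - {"dp": [0,0,0],"yaw": 13.4}
    - {"dp": [0,0,0],"yaw": 14.9}
    - {"dp": [0,0,0],"yaw": 16}
    - {"dp": [0,0,0],"yaw": 16.7}
    - {"dp": [0,0,0],"yaw": 17}
    - {"dp": [0,0,0],"yaw": 17}
    - {"dp": [0,0,0],"yaw": 17}
    - {"dp": [0,0,0],"yaw": 17}

```text
clock: 22.38
eef_pos: [558.7, -128.9, 118.2]
tcp_rot: [-3.142, -0.0, -0.312]
contact_force: [-0.0, -0.6, -1.1]
opening: 0.699
grasp_force: 48.6
```

Request:
carry_out:
  targets:
    - {"dp": [0,0,0],"yaw": 0}
    - {"dp": [0,0,0],"yaw": 0}
    - {"dp": [0,0,0],"yaw": 0}
    - {"dp": [0,0,0],"yaw": 0}
    - {"dp": [0,0,0],"yaw": 0}
    - {"dp": [0,0,0],"yaw": 0}
    - {"dp": [0,0,0],"yaw": 0}
    - {"dp": [0,0,0],"yaw": 0}

```text
clock: 23.38
eef_pos: [558.7, -128.9, 118.2]
tcp_rot: [3.142, -0.0, -0.312]
contact_force: [0.4, 0.1, -1.5]
opening: 0.697
grasp_force: 48.6
```

Run:
```python
from h import *
go((559,-129,118),-17.9)
f=lambda x:cv2.resize(x,None,fx=6,fy=6,interpolation=cv2.INTER_CUBIC)
cv2.imwrite("pics/m8.png",f(r.grab_frame("scene")[:,:,::-1][145:245,210:335]))
```

```text
t 23.38 pos [ 558.7 -128.9  118.2] yaw -17.9 -> dp [np.float64(0.3), np.float64(-0.0), np.float64(0.2)] yaw 0.0 F [ 0.4  0.1 -1.5] g 48.6 0.7
```

View pics/m8.png

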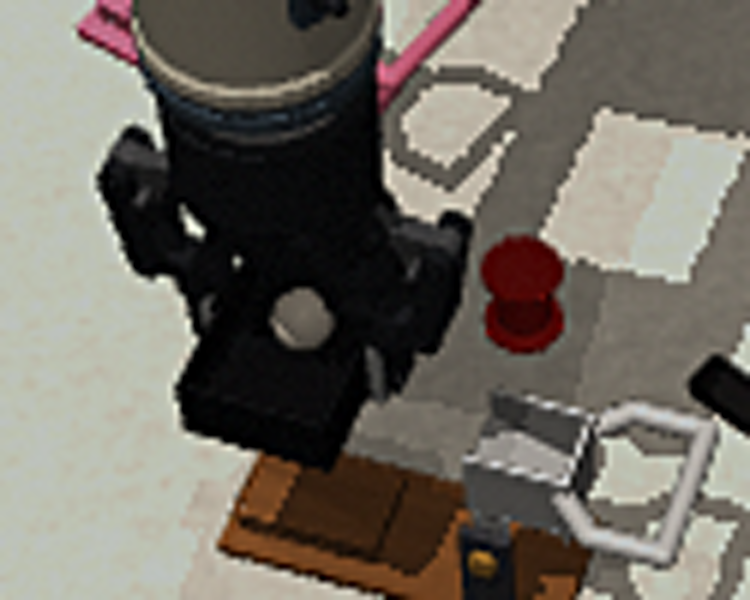

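The tray is held level and turned a quarter turn, with the ball in its middle at (302,318), and the scoop is level. I'm handing the job in.

```bash
python3 -c "
from rig import r
print(r.sign_off())"
```

```text
the job is handed in; nothing more can be done
None
```

I handed the job in at about 23 s: the ball was poured into the tray at about 45° and the scoop brought back level, and the gripper is holding the tray level, underside about 12 cm up, turned a quarter turn above the stand, with the ball in its middle.

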